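# Start up the rotary evaporator from its control pods

## Task

Start up the rotary evaporator from its three control pods: press the key of the round pod (cooling) all the way in, then the key of the square pod (vacuum), then the key of the long pod (rotation), each key staying in as it is left. Press gently, do not pick the pods up or shift them, and do not disturb the glassware and other things on the bench.

Things in the scene. Friction and masses are not known exactly. Their poses are not given: they have to be found in the camera images.
- round_pod: round control pod (cooling), beige disc 66 mm across, 34 mm high, key at its centre; loose, 0.4 kg, stands on the bench; origin at the centre of its underside, z up
- round_key_top (a point): the centre of the top face of its key, 54 mm above the bench while out and untouched, 48 mm when in; z up
- round_key (a joint): m: 0 = out, 0.006 = fully in. A key with a round charcoal cap 24 mm wide, its top 20 mm above the top of the pod while out, 14 mm when in. Pushed straight down with about 3 N it slides in 6 mm to a stop and stays where it is left (it does not come back out). The cap is sprung on the key: beyond 2 N it yields by 0.5 mm per N, at most 5 mm (12 N), so a push of 5 or 6 N seats the key with the cap top then at about 46 mm above the bench; once let go the cap springs back up
- square_pod: square control pod (vacuum), beige, 62 x 62 mm, 34 mm high, key at its centre; loose, 0.4 kg, stands on the bench; origin at the centre of its underside, z up
- square_key_top (a point): the centre of the top face of its key, 54 mm above the bench while out and untouched, 48 mm when in; z up
- square_key (a joint): m: 0 = out, 0.006 = fully in. A key with a round charcoal cap 24 mm wide, its top 20 mm above the top of the pod while out, 14 mm when in. Pushed straight down with about 3 N it slides in 6 mm to a stop and stays where it is left (it does not come back out). The cap is sprung on the key: beyond 2 N it yields by 0.5 mm per N, at most 5 mm (12 N), so a push of 5 or 6 N seats the key with the cap top then at about 46 mm above the bench; once let go the cap springs back up
- long_pod: long control pod (rotation), beige, 104 (x) x 48 (y) mm, 34 mm high; its key sits 28 mm from the middle towards -x, a flat black window towards +x; loose, 0.4 kg, stands on the bench; origin at the centre of its underside, z up
- long_key_top (a point): the centre of the top face of its key, 54 mm above the bench while out and untouched, 48 mm when in; z up
- long_key (a joint): m: 0 = out, 0.006 = fully in. A key with a round charcoal cap 24 mm wide, its top 20 mm above the top of the pod while out, 14 mm when in. Pushed straight down with about 3 N it slides in 6 mm to a stop and stays where it is left (it does not come back out). The cap is sprung on the key: beyond 2 N it yields by 0.5 mm per N, at most 5 mm (12 N), so a push of 5 or 6 N seats the key with the cap top then at about 46 mm above the bench; once let go the cap springs back up
- beaker: small glass beaker, 46 mm wide, 58 mm high; loose bystander; origin at the centre of its underside
- vial: amber vial with cap, 28 mm wide, 50 mm high; loose bystander; origin at the centre of its underside
- stopper: glass stopper standing on its narrow end, 32 mm wide, 42 mm high; loose bystander; origin at the centre of its underside
- jar: white screw-cap jar, 42 mm wide, 62 mm high; loose bystander; origin at the centre of its underside
- flask: conical glass flask, 64 mm wide, 88 mm high; loose bystander; origin at the centre of its underside
- cork_ring: cork ring, 90 mm wide, 30 mm high, lying flat; loose bystander; origin at the centre of its underside
- spatula: slim steel laboratory spatula lying flat, 155 mm long, 14 mm wide, 6 mm high; loose bystander; origin at the centre of its underside
There are look-alikes about, which are no part of the job. Leave any orange look-alike of the round_pod alone. Leave any purple or red look-alike of the long_pod alone.

How it is judged (in metres and radians):
On the way, in this order (a step that is already met when the one before it is completed fails the run):
1. the round pod's key is in, the other two still out (value of joint round_key above 0.0045 m and value of joint each of square_key, long_key below 0.002 m), for 0.1 s.
2. then the square pod's key is in too, the long pod's still out (value of joint each of round_key, square_key above 0.0045 m and value of joint long_key below 0.002 m), for 0.1 s.
3. then the long pod's key is in too (value of joint each of round_key, square_key, long_key above 0.0045 m), for 0.1 s.
At the end, for the whole second after the job is handed in: All three keys are in (at least 4.5 of 6 mm), the pods stand flat and at rest on the bench within 20 mm of where they started, and the other things are within 30 mm of where they started (all of step 3 and height (world z) of each of round_pod, square_pod, long_pod below 0.005 m and angle between each of round_pod, square_pod, long_pod's own z axis and vertical below 0.1 rad and distance of each of round_pod, square_pod, long_pod from where it was at the start of the episode below 0.02 m and linear speed of each of round_pod, square_pod, long_pod below 0.02 m/s and distance of each of beaker, vial, stopper, jar, flask, cork_ring, spatula from where it was at the start of the episode below 0.03 m); the robot touches nothing.
It fails at once if a key is pushed in (over 2 mm) before the one that comes before it is in (4.5 mm) ((not (value of joint round_key above 0.0045 m) and value of joint square_key above 0.002 m) or (not (value of joint square_key above 0.0045 m) and value of joint long_key above 0.002 m)).
It fails at once if a pod is pressed hard (over 20 N) (contact force between any of the arm, the fingers and round_pod above 20 N or contact force between any of the arm, the fingers and square_pod above 20 N or contact force between any of the arm, the fingers and long_pod above 20 N).
It fails at once if a pod is lifted (8 mm), tipped (0.25 rad) or shifted (20 mm) (height (world z) of any of round_pod, square_pod, long_pod above 0.008 m or angle between any of round_pod, square_pod, long_pod's own z axis and vertical above 0.25 rad or distance of any of round_pod, square_pod, long_pod from where it was at the start of the episode above 0.02 m).
It fails at once if another thing on the bench is shifted or lifted (30 mm) or knocked over (distance of any of beaker, vial, stopper, jar, flask, cork_ring, spatula from where it was at the start of the episode above 0.03 m or angle between any of beaker, vial, stopper, jar, flask, cork_ring, spatula's own z axis and vertical above 0.5 rad).
It also fails if it takes over 58 s, if anything falls off the work surface, if the arm or the gripper's body presses on something with over 40 N, if the wrist force passes 120 N, or if a joint passes its speed limit or range.

## Robot

A 7-joint arm with a two-finger parallel gripper is mounted at the origin on the work surface. World frame = base frame: x ahead of the robot, y to its left, z up, the work surface at z = 0. Lengths are in mm, angles in rad, forces in N, time in s.
With the tool pointing down it reaches from about 400 to 875 mm from the base axis. Payload 4.4 kg.
Tool frame: the origin (TCP) lies between the finger pads; the fingertips stand 22 mm ahead of it and the grasp point (between the pads) lies 3 mm ahead of it; z points along the fingers, y is the line along which they close (so a half turn about z gives the same grasp; the last joint's range is limited). The gripper opens to 85 mm and grips with 20 to 120 N. Pads are 22 mm wide; open, the fingers measure 114 mm over their backs; the gripper's body (76 mm by 85 mm) begins 54 mm behind the grasp point. The pads swing forward as they close: fully open they stand 13 mm farther back than shut.
Start: joints at [1.215, 0.628, 0.038, 1.517, -0.027, 0.996, -0.02], TCP at [185.771, -622.902, 253.313] pointing down, gripper open.
Joint ranges: [-3.06, 3.06], [-0.37, 2.12], [-1.25, 1.32], [0.18, 2.47], [-1.1, 4.24], [0.23, 1.98], [-2.94, 2.94]. Speed limits (rad/s): [2.57, 2.57, 3.14, 3.14, 3.14, 3.14, 3.14].

## Interface

Orientations are given as [roll, pitch, yaw] about the fixed x, y, z axes, in that order (R = Rz(yaw) Ry(pitch) Rx(roll)).
In Python, from cell import ctrl gives the robot as it stands.
- The arm moves only by the tool step_arm, never from a script. Its argument "plan" is a list of rows, each an object of numbers: "dx", "dy", "dz": the shift along the tool's x, y, z scaled (see below); "ax", "ay", "az": the turn, a rotation vector about the tool's x, y, z scaled (see below); "gripper": the opening, from 0 (shut) to 1 (fully open). A call has 1 to 20 rows; each row shifts and turns the commanded pose from where the row before left it, along the tool's axes as they then stand; what a row does not reach is not made up. The controller multiplies each number of a shift by 0.3 m and each number of a turn by 90 degrees. A row lasts 1/8 s, in which the tool goes at most 62.5 mm and 10.7 degrees, less where a joint would pass 70% of its speed; a pose out of reach is approached as far as the arm can. A call with a number of a shift or a turn outside -1 to 1 is refused whole. A call with a gripper value outside its range is refused whole. The fingers move at their own pace and stop on an object; the grip force is fixed at half the most. Time passes only in rows, so rows that do not move let the fingers close. It gives the time, the measured TCP pose, the force, the opening and the grip force at its end, in the units of the state.
- ctrl.read_state(): the state, without advancing time (a new reading comes with each control period).
- ctrl.get_image(name): name is "scene" or "top" or "wrist"; returns a dict with "color" (384x512x3 uint8, red, green, blue), "range_z" (384x512 float32, mm along the optical axis (not along the pixel's ray), 0 where there is no reading), "fx", "fy", "cx", "cy" (pixels), "k1" (the pictures are not rectified: a ray, as slopes to the right and down, at radius r is drawn at 1 + k1 r^2 times it, then the intrinsics apply), "T" (4x4, takes a point from camera to world coordinates); the wrist camera has in their place "T_tool_cam" (4x4, takes a point from camera to tool coordinates, whose origin is the TCP and whose axes are the flange's). Camera axes: x right, y down, z forward; pixel columns grow to the right and rows downward; lengths in mm; the calibration is good to about 2 mm. A picture is of the moment at which its call begins: read the wrist's pose just before it.
- ctrl.finish_job(): hands the job in; it is judged then, once.
The state is a dict: "clock": time; "qpos": joint angles; "qd": joint speeds; "tau": joint torques, N m; "eef_pos": TCP position; "tool_rot": TCP orientation; "force": force on the tool from outside, world axes, zero at the start; "torque": the same for the moment, N m; "width": finger opening in mm; "gripper_force": force on a finger pad.
Only numpy, scipy, OpenCV 4.12 (cv2) and the standard library are available. Lean on these libraries where they do the work, as an engineer would, in place of code of your own. Each camera call takes 0.05 s, during which the arm holds its last target. There are 200 camera calls.

## Working session

There is one attempt and no reset: what is moved stays moved. The work goes in short steps, Python scripts to look and compute and a tool call to move; the robot and the scene stay as the last step left them, time stands still between calls to the robot, and variables do not carry over. Pictures are saved under pics/ and viewed, at most 10 in all, crops included, and the job is handed in when it is done.

Besides the shell and the picture viewer there is one more tool, called by a JSON object that holds its "name" and its "arguments", one argument or row to a line. step_arm: Moves the arm, as the interface text tells. Shifts and turns lie within -1 to 1; 1 stands for 0.3 m of shift or 90 degrees of turn. Its arguments: {"type":"object","properties":{"plan":{"type":"array"}},"required":["plan"]}

```bash
mkdir -p pics; cat > h.py <<'E'
import numpy as np,cv2
from cell import ctrl
from scipy.spatial.transform import Rotation as R
def save(n,f):
    im=ctrl.get_image(n); cv2.imwrite(f,im["color"][:,:,::-1]); np.save(f'{f}.npy',im,allow_pickle=True); return im
def load(f): return np.load(f'{f}.npy',allow_pickle=True).item()
def ray(im,u,v):
    K=np.array([[im["fx"],0,im["cx"]],[0,im["fy"],im["cy"]],[0,0,1.]])
    return np.append(cv2.undistortPoints(np.array([[[u,v]]],float),K,np.array([im["k1"],0,0,0.]))[0,0],1)
def T_of(im,st=None):
    if "T" in im: return np.array(im["T"])
    W=np.eye(4); W[:3,:3]=R.from_euler('xyz',st["tool_rot"]).as_matrix(); W[:3,3]=st["eef_pos"]
    return W@np.array(im["T_tool_cam"])
def at_z(im,u,v,z,st=None):
    T=T_of(im,st); d=T[:3,:3]@ray(im,u,v); o=T[:3,3]; return o+d*(z-o[2])/d[2]
def by_depth(im,u,v,st=None):
    T=T_of(im,st); return T[:3,:3]@(ray(im,u,v)*im["range_z"][int(v),int(u)])+T[:3,3]
E
python3 - <<'E'
from h import *
st=ctrl.read_state(); print(st)
a=save("top","pics/top.png"); b=save("scene","pics/scene.png")
cv2.imwrite("pics/both.png",cv2.resize(np.vstack([a["color"],b["color"]])[:,:,::-1],(400,600)))
cv2.imwrite("pics/top2.png",cv2.resize(a["color"][:,:,::-1],(800,600)))
print(a["T"],b["T"],a["fx"],a["k1"])
E
```

```text
{'clock': 0.0, 'qpos': array([ 1.21522241,  0.62934656,  0.038421  ,  1.5183806 , -0.02698339,
        0.99633107, -0.02003191]), 'qd': array([-0.00076036, -0.00028283, -0.00110319, -0.00207559,  0.00097032,
        0.00089024,  0.0020266 ]), 'tau': array([-9.27750516e-04, -5.63396502e+01,  1.22558154e+00, -1.93444562e+01,
        1.09357433e-02,  1.06863311e-02, -5.06183937e-06]), 'eef_pos': array([ 185.59119086, -622.31397145,  252.38438441]), 'tool_rot': array([-3.13964473e+00,  2.79482928e-05,  2.89767742e-01]), 'force': array([-0.27249759,  0.0043878 , -0.64201655]), 'torque': array([-0.00729717, -0.04547383,  0.01926431]), 'gripper_force': 0.0, 'width': 85.40246666847936}
[[ 2.27935603e-02 -9.99099016e-01  3.57995666e-02  5.08540236e+02]
 [-9.99695281e-01 -2.24384970e-02  1.02887930e-02  2.13119610e+01]
 [-9.47623450e-03 -3.60231760e-02 -9.99306025e-01  1.03302639e+03]
 [ 0.00000000e+00  0.00000000e+00  0.00000000e+00  1.00000000e+00]] [[ 4.56903853e-01  5.14746132e-01 -7.25448336e-01  1.15816752e+03]
 [ 8.89305831e-01 -2.82070368e-01  3.59960340e-01 -2.73450788e+02]
 [-1.93392863e-02 -8.09612702e-01 -5.86645775e-01  5.46952975e+02]
 [ 0.00000000e+00  0.00000000e+00  0.00000000e+00  1.00000000e+00]] 428.8200343205753 -0.153934578844225
```

View pics/top2.png

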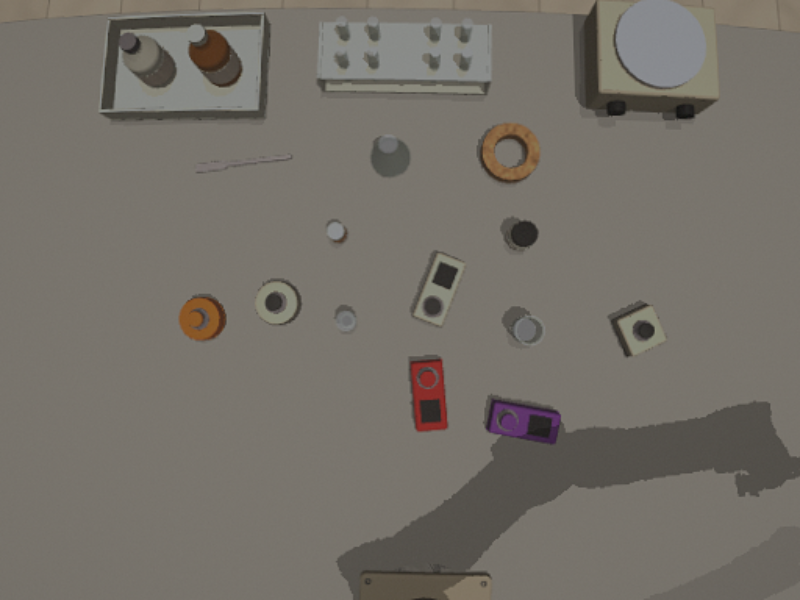

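View pics/scene.png

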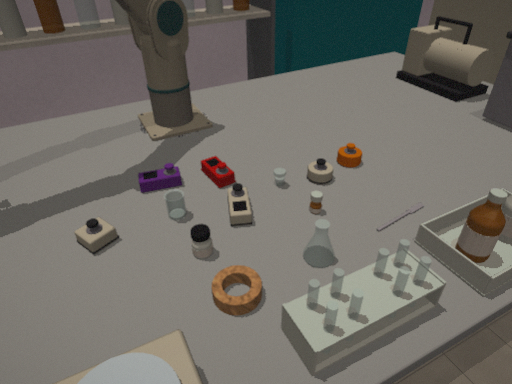

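The top view (800x600) shows the round key at about (274,302), the square key at (644,330) and the long key at (433,306), with the window at (445,276). The orange, red and purple look-alikes stand apart from these.

```bash
python3 - <<'E'
from h import *
a=load("pics/top.png")
for n,u,v in [("round",274,302),("square",644,330),("long",433,306)]:
    u*=.64;v*=.64; print(n,at_z(a,u,v,54).round(1),by_depth(a,u,v).round(1))
for n,u,v in [("beaker",528,330),("stopper",346,320),("vial",336,232),("jar",524,234),("window",445,276),("orange",202,318),("red",429,396)]:
    u*=.64;v*=.64; print(n,at_z(a,u,v,45).round(1))
print(ctrl.get_image("wrist")["T_tool_cam"])
E
```

```text
round [519.2 232.5  54. ] [519.2 232.3  54.6]
square [ 489.8 -316.    54. ] [ 489.8 -316.1   53.6]
long [518.8  -1.6  54. ] [518.8  -1.7  50.4]
beaker [ 486.5 -143.1   45. ]
stopper [495.3 126.1  45. ]
vial [625.5 144.5  45. ]
jar [ 628.7 -134.9   45. ]
window [563.6 -18.6  45. ]
orange [492.6 343.8  45. ]
red [386.2   1.   45. ]
[[-6.46914212e-04 -9.53182094e-01 -3.02396224e-01  7.68883426e+01]
 [ 9.99999739e-01 -5.19488922e-04 -5.01813490e-04  1.41352718e-01]
 [ 3.21228145e-04 -3.02396470e-01  9.53182182e-01 -1.21000285e+02]
 [ 0.00000000e+00  0.00000000e+00  0.00000000e+00  1.00000000e+00]]
```

{"name": "step_arm", "arguments": {
  "plan": [
    {"dx": 0.1625, "dy": -0.087, "gripper": 0},
    {"dx": 0.1625, "dy": -0.087, "gripper": 0},
    {"dx": 0.1625, "dy": -0.087, "gripper": 0},
    {"dx": 0.1625, "dy": -0.087, "gripper": 0},
    {"dx": 0.1625, "dy": -0.087, "gripper": 0},
    {"dx": 0.1625, "dy": -0.087, "gripper": 0},
    {"dx": 0.1625, "dy": -0.087, "gripper": 0},
    {"dx": 0.1625, "dy": -0.087, "gripper": 0},
    {"dx": 0.058, "dy": -0.171, "dz": 0.034, "gripper": 0},
    {"dx": 0.058, "dy": -0.171, "dz": 0.034, "gripper": 0},
    {"dx": 0.058, "dy": -0.171, "dz": 0.034, "gripper": 0},
    {"dx": 0.058, "dy": -0.171, "dz": 0.034, "gripper": 0},
    {"dx": 0.058, "dy": -0.171, "dz": 0.034, "gripper": 0},
    {"dx": 0.058, "dy": -0.171, "dz": 0.034, "gripper": 0},
    {"dx": 0.058, "dy": -0.171, "dz": 0.034, "gripper": 0},
    {"dx": 0.058, "dy": -0.171, "dz": 0.034, "gripper": 0},
    {"dx": 0.058, "dy": -0.171, "dz": 0.034, "gripper": 0},
    {"dx": 0.058, "dy": -0.171, "dz": 0.034, "gripper": 0},
    {"gripper": 0},
    {"gripper": 0}
  ]
}}

```text
invalid input
```

```bash
python3 - <<'E'
from h import *
st=ctrl.read_state(); print(st)
a=save("wrist","pics/w1.png"); np.save("pics/w1st.npy",st,allow_pickle=True)
E
```

```text
{'clock': 0.15, 'qpos': array([ 1.21521452,  0.62914083,  0.03848326,  1.51813438, -0.02699387,
        0.99632067, -0.01997355]), 'qd': array([-0.00078588, -0.00149635,  0.0023143 , -0.00149661,  0.00042676,
       -0.00013003,  0.0011659 ]), 'tau': array([ 1.33756359e-03, -5.63792181e+01,  1.22769400e+00, -1.93649501e+01,
        1.11540011e-02,  7.36249785e-03, -4.30533518e-06]), 'eef_pos': array([ 185.615649  , -622.46650194,  252.59757269]), 'tool_rot': array([-3.14010864e+00,  3.33513013e-05,  2.89783504e-01]), 'force': array([ 0.14623266, -0.86545165, -0.18087006]), 'torque': array([ 0.01176905, -0.03307932, -0.04649249]), 'gripper_force': 0.0, 'width': 85.27712969113385}
```

View pics/w1.png

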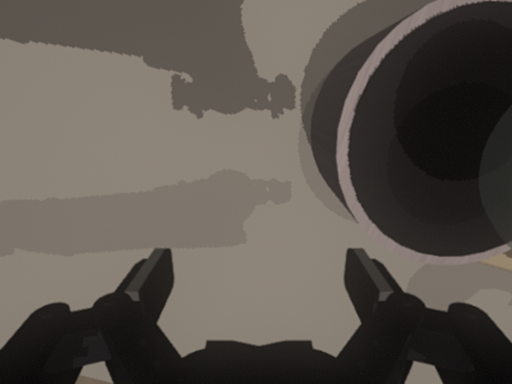

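The move was refused, probably because each row needs every key. The picture is still from the start pose: the fingers are open, and a black round bin stands at upper right (tool +y), on the side away from my travel.

{"name": "step_arm", "arguments": {
  "plan": [
    {"dx": 0.1625, "dy": -0.087, "dz": 0, "ax": 0, "ay": 0, "az": 0, "gripper": 0},
    {"dx": 0.1625, "dy": -0.087, "dz": 0, "ax": 0, "ay": 0, "az": 0, "gripper": 0},
    {"dx": 0.1625, "dy": -0.087, "dz": 0, "ax": 0, "ay": 0, "az": 0, "gripper": 0},
    {"dx": 0.1625, "dy": -0.087, "dz": 0, "ax": 0, "ay": 0, "az": 0, "gripper": 0},
    {"dx": 0.1625, "dy": -0.087, "dz": 0, "ax": 0, "ay": 0, "az": 0, "gripper": 0},
    {"dx": 0.1625, "dy": -0.087, "dz": 0, "ax": 0, "ay": 0, "az": 0, "gripper": 0},
    {"dx": 0.1625, "dy": -0.087, "dz": 0, "ax": 0, "ay": 0, "az": 0, "gripper": 0},
    {"dx": 0.1625, "dy": -0.087, "dz": 0, "ax": 0, "ay": 0, "az": 0, "gripper": 0}
  ]
}}

```text
clock: 1.2
eef_pos: [500.9, -310.0, 253.3]
tool_rot: [3.141, 0.0, 0.29]
force: [1.2, 0.5, 0.0]
width: -0.5
gripper_force: 0.0
```

{"name": "step_arm", "arguments": {
  "plan": [
    {"dx": 0.058, "dy": -0.171, "dz": 0.034, "ax": 0, "ay": 0, "az": 0, "gripper": 0},
    {"dx": 0.058, "dy": -0.171, "dz": 0.034, "ax": 0, "ay": 0, "az": 0, "gripper": 0},
    {"dx": 0.058, "dy": -0.171, "dz": 0.034, "ax": 0, "ay": 0, "az": 0, "gripper": 0},
    {"dx": 0.058, "dy": -0.171, "dz": 0.034, "ax": 0, "ay": 0, "az": 0, "gripper": 0},
    {"dx": 0.058, "dy": -0.171, "dz": 0.034, "ax": 0, "ay": 0, "az": 0, "gripper": 0},
    {"dx": 0.058, "dy": -0.171, "dz": 0.034, "ax": 0, "ay": 0, "az": 0, "gripper": 0},
    {"dx": 0.058, "dy": -0.171, "dz": 0.034, "ax": 0, "ay": 0, "az": 0, "gripper": 0},
    {"dx": 0.058, "dy": -0.171, "dz": 0.034, "ax": 0, "ay": 0, "az": 0, "gripper": 0},
    {"dx": 0.058, "dy": -0.171, "dz": 0.034, "ax": 0, "ay": 0, "az": 0, "gripper": 0},
    {"dx": 0.058, "dy": -0.171, "dz": 0.034, "ax": 0, "ay": 0, "az": 0, "gripper": 0},
    {"dx": 0, "dy": 0, "dz": 0, "ax": 0, "ay": 0, "az": 0, "gripper": 0},
    {"dx": 0, "dy": 0, "dz": 0, "ax": 0, "ay": 0, "az": 0, "gripper": 0}
  ]
}}

```text
clock: 2.7
eef_pos: [519.8, 229.3, 151.1]
tool_rot: [3.141, 0.001, 0.29]
force: [-0.6, 0.5, 0.2]
width: -0.2
gripper_force: 0.0
```

```bash
python3 - <<'E'
from h import *
st=ctrl.read_state(); print(st["eef_pos"],st["tool_rot"],st["force"],st["qpos"])
a=save("wrist","pics/w2.png"); np.save("pics/w2st.npy",st,allow_pickle=True)
E
```

```text
[519.80576983 229.30820573 151.07311753] [3.14062617e+00 8.55558209e-04 2.89989557e-01] [-0.55433253  0.53905816  0.15347487] [-0.4961477   0.64599421  0.04762636  1.84636874 -0.04595795  0.65128986
 -1.70232556]
```

View pics/w2.png

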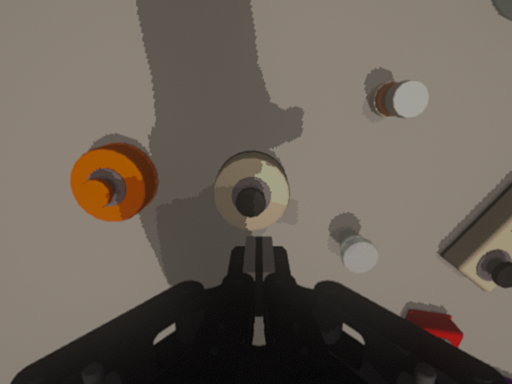

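The wrist view shows the round key cap at about (250,203), just ahead of the closed fingertips at (259,240). The vial, stopper and orange look-alike are all clear, and the long key shows at (505,273).

```bash
python3 - <<'E'
from h import *
a=load("pics/w2.png"); st=np.load("pics/w2st.npy",allow_pickle=True).item()
for p in [(250,203),(505,273)]: print(at_z(a,*p,54,st),by_depth(a,*p,st))
print(at_z(a,259,240,129,st), a["range_z"][240,259])
g=at_z(a,250,203,54,st)-st["eef_pos"]; Rm=R.from_euler('xyz',st["tool_rot"]).as_matrix(); print("tool",Rm.T@g)
E
```

```text
[518.61390992 235.76172971  54.        ] [518.5462134  235.74769996  53.80316058]
[519.59043551   5.29088254  54.        ] [519.93199068   6.42636815  55.0062368 ]
[525.76139746 230.76091155 129.        ] 148.52013
tool [ 0.78629037 -6.61868801 97.06612882]
```

{"name": "step_arm", "arguments": {
  "plan": [
    {"dx": 0.0015, "dy": -0.017, "dz": 0.07, "ax": 0, "ay": 0, "az": 0, "gripper": 0},
    {"dx": 0, "dy": 0, "dz": 0.07, "ax": 0, "ay": 0, "az": 0, "gripper": 0},
    {"dx": 0, "dy": 0, "dz": 0.07, "ax": 0, "ay": 0, "az": 0, "gripper": 0},
    {"dx": 0, "dy": 0, "dz": 0.02, "ax": 0, "ay": 0, "az": 0, "gripper": 0},
    {"dx": 0, "dy": 0, "dz": 0, "ax": 0, "ay": 0, "az": 0, "gripper": 0},
    {"dx": 0, "dy": 0, "dz": 0, "ax": 0, "ay": 0, "az": 0, "gripper": 0}
  ]
}}

```text
clock: 3.5
eef_pos: [519.7, 234.8, 83.2]
tool_rot: [-3.142, -0.002, 0.289]
force: [-0.3, 0.7, -0.8]
width: 0.1
gripper_force: 0.0
```

{"name": "step_arm", "arguments": {
  "plan": [
    {"dx": 0, "dy": 0, "dz": 0.007, "ax": 0, "ay": 0, "az": 0, "gripper": 0},
    {"dx": 0, "dy": 0, "dz": 0.007, "ax": 0, "ay": 0, "az": 0, "gripper": 0},
    {"dx": 0, "dy": 0, "dz": 0.007, "ax": 0, "ay": 0, "az": 0, "gripper": 0},
    {"dx": 0, "dy": 0, "dz": 0.007, "ax": 0, "ay": 0, "az": 0, "gripper": 0},
    {"dx": 0, "dy": 0, "dz": 0, "ax": 0, "ay": 0, "az": 0, "gripper": 0}
  ]
}}

```text
clock: 4.12
eef_pos: [519.0, 235.1, 73.9]
tool_rot: [-3.142, -0.0, 0.29]
force: [-0.1, 0.3, 2.9]
width: 0.2
gripper_force: 1.0
```

{"name": "step_arm", "arguments": {
  "plan": [
    {"dx": 0, "dy": 0, "dz": 0.005, "ax": 0, "ay": 0, "az": 0, "gripper": 0},
    {"dx": 0, "dy": 0, "dz": 0.005, "ax": 0, "ay": 0, "az": 0, "gripper": 0},
    {"dx": 0, "dy": 0, "dz": 0.005, "ax": 0, "ay": 0, "az": 0, "gripper": 0},
    {"dx": 0, "dy": 0, "dz": 0, "ax": 0, "ay": 0, "az": 0, "gripper": 0},
    {"dx": 0, "dy": 0, "dz": 0, "ax": 0, "ay": 0, "az": 0, "gripper": 0}
  ]
}}

```text
clock: 4.75
eef_pos: [519.0, 235.0, 69.5]
tool_rot: [-3.142, -0.0, 0.29]
force: [-0.7, 0.8, 3.1]
width: 0.1
gripper_force: 1.6
```

{"name": "step_arm", "arguments": {
  "plan": [
    {"dx": 0, "dy": 0, "dz": 0.005, "ax": 0, "ay": 0, "az": 0, "gripper": 0},
    {"dx": 0, "dy": 0, "dz": 0, "ax": 0, "ay": 0, "az": 0, "gripper": 0},
    {"dx": 0, "dy": 0, "dz": 0, "ax": 0, "ay": 0, "az": 0, "gripper": 0}
  ]
}}

```text
clock: 5.12
eef_pos: [519.0, 235.1, 68.1]
tool_rot: [-3.141, -0.0, 0.29]
force: [-0.7, -0.1, 6.0]
width: 0.1
gripper_force: 2.9
```

{"name": "step_arm", "arguments": {
  "plan": [
    {"dx": 0, "dy": 0, "dz": -0.07, "ax": 0, "ay": 0, "az": 0, "gripper": 0},
    {"dx": 0, "dy": 0, "dz": -0.07, "ax": 0, "ay": 0, "az": 0, "gripper": 0},
    {"dx": 0, "dy": 0, "dz": -0.07, "ax": 0, "ay": 0, "az": 0, "gripper": 0},
    {"dx": 0, "dy": 0, "dz": -0.07, "ax": 0, "ay": 0, "az": 0, "gripper": 0},
    {"dx": -0.0617, "dy": 0.1732, "dz": 0, "ax": 0, "ay": 0, "az": 0, "gripper": 0},
    {"dx": -0.0617, "dy": 0.1732, "dz": 0, "ax": 0, "ay": 0, "az": 0, "gripper": 0},
    {"dx": -0.0617, "dy": 0.1732, "dz": 0, "ax": 0, "ay": 0, "az": 0, "gripper": 0},
    {"dx": -0.0617, "dy": 0.1732, "dz": 0, "ax": 0, "ay": 0, "az": 0, "gripper": 0},
    {"dx": -0.0617, "dy": 0.1732, "dz": 0, "ax": 0, "ay": 0, "az": 0, "gripper": 0},
    {"dx": -0.0617, "dy": 0.1732, "dz": 0, "ax": 0, "ay": 0, "az": 0, "gripper": 0},
    {"dx": -0.0617, "dy": 0.1732, "dz": 0, "ax": 0, "ay": 0, "az": 0, "gripper": 0},
    {"dx": -0.0617, "dy": 0.1732, "dz": 0, "ax": 0, "ay": 0, "az": 0, "gripper": 0},
    {"dx": -0.0617, "dy": 0.1732, "dz": 0, "ax": 0, "ay": 0, "az": 0, "gripper": 0},
    {"dx": -0.0617, "dy": 0.1732, "dz": 0, "ax": 0, "ay": 0, "az": 0, "gripper": 0},
    {"dx": 0, "dy": 0, "dz": 0, "ax": 0, "ay": 0, "az": 0, "gripper": 0},
    {"dx": 0, "dy": 0, "dz": 0, "ax": 0, "ay": 0, "az": 0, "gripper": 0}
  ]
}}

```text
clock: 7.12
eef_pos: [489.7, -315.2, 151.3]
tool_rot: [-3.14, 0.0, 0.289]
force: [0.0, 0.8, 0.5]
width: 0.2
gripper_force: 0.0
```

```bash
python3 - <<'E'
from h import *
st=ctrl.read_state(); print(st["eef_pos"],st["tool_rot"],st["force"],st["qpos"])
a=save("wrist","pics/w3.png"); np.save("pics/w3st.npy",st,allow_pickle=True)
t=load("pics/top.png"); b=ctrl.get_image("top"); u,v=175,193
print("round key depth-height now",by_depth(b,u,v))
E
```

```text
[ 489.70448446 -315.19841673  151.31308154] [-3.14008702e+00  3.83732363e-04  2.89439262e-01] [0.03276843 0.76643068 0.47903989] [ 0.55508254  0.66116475 -0.04844582  1.80428703  0.04617116  0.67858352
 -0.80051559]
round key depth-height now [519.93210262 235.15293835  45.50570874]
```

View pics/w3.png

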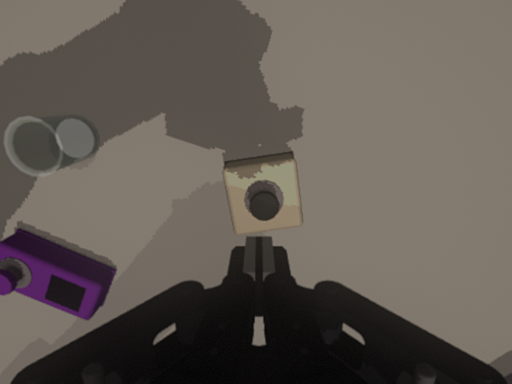

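The square key cap is at (264,206), directly ahead of the fingertips, with nothing in the way.

```bash
python3 - <<'E'
from h import *
a=load("pics/w3.png"); st=np.load("pics/w3st.npy",allow_pickle=True).item()
g=at_z(a,264,206,54,st); print(g,by_depth(a,264,206,st)); print(R.from_euler('xyz',st["tool_rot"]).as_matrix().T@(g-st["eef_pos"]))
E
```

```text
[ 489.13907957 -319.67299206   54.        ] [ 489.40861755 -319.57834319   54.79087886]
[-1.78165431  4.27359047 97.30744821]
```

{"name": "step_arm", "arguments": {
  "plan": [
    {"dx": -0.003, "dy": 0.009, "dz": 0.07, "ax": 0, "ay": 0, "az": 0, "gripper": 0},
    {"dx": 0, "dy": 0, "dz": 0.07, "ax": 0, "ay": 0, "az": 0, "gripper": 0},
    {"dx": 0, "dy": 0, "dz": 0.07, "ax": 0, "ay": 0, "az": 0, "gripper": 0},
    {"dx": 0, "dy": 0, "dz": 0.02, "ax": 0, "ay": 0, "az": 0, "gripper": 0},
    {"dx": 0, "dy": 0, "dz": 0.007, "ax": 0, "ay": 0, "az": 0, "gripper": 0},
    {"dx": 0, "dy": 0, "dz": 0.007, "ax": 0, "ay": 0, "az": 0, "gripper": 0},
    {"dx": 0, "dy": 0, "dz": 0.007, "ax": 0, "ay": 0, "az": 0, "gripper": 0},
    {"dx": 0, "dy": 0, "dz": 0.007, "ax": 0, "ay": 0, "az": 0, "gripper": 0},
    {"dx": 0, "dy": 0, "dz": 0, "ax": 0, "ay": 0, "az": 0, "gripper": 0}
  ]
}}

```text
clock: 8.35
eef_pos: [490.3, -318.9, 74.8]
tool_rot: [3.141, -0.001, 0.29]
force: [-0.5, -0.4, 2.1]
width: -0.0
gripper_force: 1.0
```

{"name": "step_arm", "arguments": {
  "plan": [
    {"dx": 0, "dy": 0, "dz": 0.005, "ax": 0, "ay": 0, "az": 0, "gripper": 0},
    {"dx": 0, "dy": 0, "dz": 0.005, "ax": 0, "ay": 0, "az": 0, "gripper": 0},
    {"dx": 0, "dy": 0, "dz": 0.005, "ax": 0, "ay": 0, "az": 0, "gripper": 0},
    {"dx": 0, "dy": 0, "dz": 0, "ax": 0, "ay": 0, "az": 0, "gripper": 0},
    {"dx": 0, "dy": 0, "dz": 0, "ax": 0, "ay": 0, "az": 0, "gripper": 0}
  ]
}}

```text
clock: 8.98
eef_pos: [490.3, -318.9, 70.1]
tool_rot: [3.141, -0.001, 0.29]
force: [1.1, -0.1, 1.6]
width: 0.2
gripper_force: 1.0
```

{"name": "step_arm", "arguments": {
  "plan": [
    {"dx": 0, "dy": 0, "dz": 0.007, "ax": 0, "ay": 0, "az": 0, "gripper": 0},
    {"dx": 0, "dy": 0, "dz": 0, "ax": 0, "ay": 0, "az": 0, "gripper": 0},
    {"dx": 0, "dy": 0, "dz": 0, "ax": 0, "ay": 0, "az": 0, "gripper": 0}
  ]
}}

```text
clock: 9.35
eef_pos: [490.3, -318.8, 68.3]
tool_rot: [3.141, -0.001, 0.29]
force: [0.5, -0.5, 5.3]
width: 0.0
gripper_force: 2.8
```

{"name": "step_arm", "arguments": {
  "plan": [
    {"dx": 0, "dy": 0, "dz": -0.07, "ax": 0, "ay": 0, "az": 0, "gripper": 0},
    {"dx": 0, "dy": 0, "dz": -0.07, "ax": 0, "ay": 0, "az": 0, "gripper": 0},
    {"dx": 0, "dy": 0, "dz": -0.07, "ax": 0, "ay": 0, "az": 0, "gripper": 0},
    {"dx": 0, "dy": 0, "dz": -0.07, "ax": 0, "ay": 0, "az": 0, "gripper": 0},
    {"dx": 0.0662, "dy": -0.1663, "dz": 0, "ax": 0, "ay": 0, "az": 0, "gripper": 0},
    {"dx": 0.0662, "dy": -0.1663, "dz": 0, "ax": 0, "ay": 0, "az": 0, "gripper": 0},
    {"dx": 0.0662, "dy": -0.1663, "dz": 0, "ax": 0, "ay": 0, "az": 0, "gripper": 0},
    {"dx": 0.0662, "dy": -0.1663, "dz": 0, "ax": 0, "ay": 0, "az": 0, "gripper": 0},
    {"dx": 0.0662, "dy": -0.1663, "dz": 0, "ax": 0, "ay": 0, "az": 0, "gripper": 0},
    {"dx": 0.0662, "dy": -0.1663, "dz": 0, "ax": 0, "ay": 0, "az": 0, "gripper": 0},
    {"dx": 0, "dy": 0, "dz": 0, "ax": 0, "ay": 0, "az": 0, "gripper": 0},
    {"dx": 0, "dy": 0, "dz": 0, "ax": 0, "ay": 0, "az": 0, "gripper": 0}
  ]
}}

```text
clock: 10.85
eef_pos: [517.8, 1.8, 151.5]
tool_rot: [3.141, 0.002, 0.29]
force: [0.5, -1.0, -0.5]
width: 0.1
gripper_force: 0.0
```

```bash
python3 - <<'E'
from h import *
st=ctrl.read_state(); print(st["eef_pos"],st["tool_rot"],st["force"])
a=save("wrist","pics/w4.png"); np.save("pics/w4st.npy",st,allow_pickle=True)
b=ctrl.get_image("top"); t=load("pics/top.png")
for (u,v) in [(175,193),(412,211)]:
  for im in (t,b): print(u,"median height",np.median([by_depth(im,u+i,v+j)[2] for i in (-2,0,2) for j in (-2,0,2)]).round(1))
E
```

```text
[517.83832097   1.764054   151.47247738] [3.14134483e+00 1.88798024e-03 2.90039392e-01] [ 0.52708727 -1.04494871 -0.54008554]
175 median height 53.1
175 median height 47.4
412 median height 53.6
412 median height 48.2
```

View pics/w4.png

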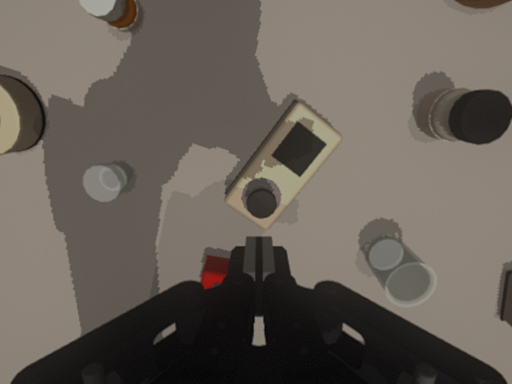

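The long key cap is at (261,205), with the window beyond it at (299,149). Top-camera depth shows the first two keys about 5.5 mm lower than at the start.

```bash
python3 - <<'E'
from h import *
a=load("pics/w4.png"); st=np.load("pics/w4st.npy",allow_pickle=True).item()
g=at_z(a,261,205,54,st); print(g,by_depth(a,261,205,st)); print(R.from_euler('xyz',st["tool_rot"]).as_matrix().T@(g-st["eef_pos"]))
E
```

```text
[ 5.17251174e+02 -4.53329521e-01  5.40000000e+01] [ 5.17416751e+02 -3.99632137e-01  5.44851402e+01]
[-1.01274494  1.93269427 97.47504511]
```

{"name": "step_arm", "arguments": {
  "plan": [
    {"dx": -0.002, "dy": 0.008, "dz": 0.07, "ax": 0, "ay": 0, "az": 0, "gripper": 0},
    {"dx": 0, "dy": 0, "dz": 0.07, "ax": 0, "ay": 0, "az": 0, "gripper": 0},
    {"dx": 0, "dy": 0, "dz": 0.07, "ax": 0, "ay": 0, "az": 0, "gripper": 0},
    {"dx": 0, "dy": 0, "dz": 0.02, "ax": 0, "ay": 0, "az": 0, "gripper": 0},
    {"dx": 0, "dy": 0, "dz": 0.007, "ax": 0, "ay": 0, "az": 0, "gripper": 0},
    {"dx": 0, "dy": 0, "dz": 0.007, "ax": 0, "ay": 0, "az": 0, "gripper": 0},
    {"dx": 0, "dy": 0, "dz": 0.007, "ax": 0, "ay": 0, "az": 0, "gripper": 0},
    {"dx": 0, "dy": 0, "dz": 0.007, "ax": 0, "ay": 0, "az": 0, "gripper": 0},
    {"dx": 0, "dy": 0, "dz": 0, "ax": 0, "ay": 0, "az": 0, "gripper": 0}
  ]
}}

```text
clock: 12.08
eef_pos: [519.1, -0.3, 74.8]
tool_rot: [3.141, -0.001, 0.29]
force: [-0.3, 0.0, 1.5]
width: -0.1
gripper_force: 1.0
```

{"name": "step_arm", "arguments": {
  "plan": [
    {"dx": 0, "dy": 0, "dz": 0.005, "ax": 0, "ay": 0, "az": 0, "gripper": 0},
    {"dx": 0, "dy": 0, "dz": 0.005, "ax": 0, "ay": 0, "az": 0, "gripper": 0},
    {"dx": 0, "dy": 0, "dz": 0.005, "ax": 0, "ay": 0, "az": 0, "gripper": 0},
    {"dx": 0, "dy": 0, "dz": 0, "ax": 0, "ay": 0, "az": 0, "gripper": 0},
    {"dx": 0, "dy": 0, "dz": 0, "ax": 0, "ay": 0, "az": 0, "gripper": 0}
  ]
}}

```text
clock: 12.7
eef_pos: [519.1, -0.3, 70.1]
tool_rot: [3.141, -0.001, 0.29]
force: [0.8, -1.1, 2.1]
width: 0.1
gripper_force: 1.0
```

{"name": "step_arm", "arguments": {
  "plan": [
    {"dx": 0, "dy": 0, "dz": 0.007, "ax": 0, "ay": 0, "az": 0, "gripper": 0},
    {"dx": 0, "dy": 0, "dz": 0, "ax": 0, "ay": 0, "az": 0, "gripper": 0},
    {"dx": 0, "dy": 0, "dz": 0, "ax": 0, "ay": 0, "az": 0, "gripper": 0}
  ]
}}

```text
clock: 13.08
eef_pos: [519.1, -0.3, 68.2]
tool_rot: [3.141, -0.001, 0.29]
force: [0.1, -0.1, 5.6]
width: -0.3
gripper_force: 2.8
```

{"name": "step_arm", "arguments": {
  "plan": [
    {"dx": 0, "dy": 0, "dz": -0.07, "ax": 0, "ay": 0, "az": 0, "gripper": 0},
    {"dx": 0, "dy": 0, "dz": -0.12, "ax": 0, "ay": 0, "az": 0, "gripper": 0},
    {"dx": 0, "dy": 0, "dz": -0.12, "ax": 0, "ay": 0, "az": 0, "gripper": 0},
    {"dx": -0.04, "dy": 0.17, "dz": 0, "ax": 0, "ay": 0, "az": 0, "gripper": 0},
    {"dx": -0.04, "dy": 0.17, "dz": 0, "ax": 0, "ay": 0, "az": 0, "gripper": 0},
    {"dx": -0.04, "dy": 0.17, "dz": 0, "ax": 0, "ay": 0, "az": 0, "gripper": 0},
    {"dx": -0.04, "dy": 0.17, "dz": 0, "ax": 0, "ay": 0, "az": 0, "gripper": 0},
    {"dx": 0, "dy": 0, "dz": 0, "ax": 0, "ay": 0, "az": 0, "gripper": 0},
    {"dx": 0, "dy": 0, "dz": 0, "ax": 0, "ay": 0, "az": 0, "gripper": 0}
  ]
}}

```text
clock: 14.2
eef_pos: [530.2, -208.6, 160.2]
tool_rot: [-3.139, 0.001, 0.29]
force: [-0.8, 0.7, -0.7]
width: 0.1
gripper_force: 0.0
```

```bash
python3 - <<'E'
from h import *
b=save("top","pics/end.png"); t=load("pics/top.png")
for (u,v) in [(175,193),(412,211),(277,196)]:
  for im in (t,b): print(u,"median height",np.median([by_depth(im,u+i,v+j)[2] for i in (-2,0,2) for j in (-2,0,2)]).round(1))
cv2.imwrite("pics/end2.png",cv2.resize(b["color"][:,:,::-1],(800,600)))
E
```

```text
175 median height 53.1
175 median height 48.4
412 median height 53.6
412 median height 520.7
277 median height 53.7
277 median height 47.5
```

View pics/end2.png

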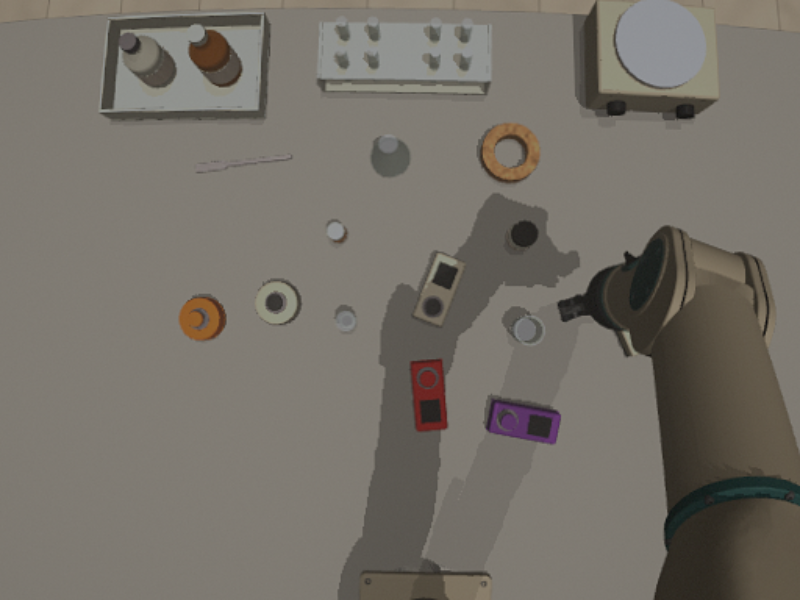

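Everything in view stands where it started. The round and long keys measure about 48 mm high, and the square key read 48.2 mm before the arm covered it. The arm is clear of the bench, so I'm handing in.

```bash
python3 -c "
from cell import ctrl
print(ctrl.finish_job())"
```

```text
the job is handed in; nothing more can be done
None
```

I pressed the round, square and long keys fully in, in that order, with nothing visibly moved on the bench, and handed the job in at about 14 s; no verdict came back.

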